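# Change the sharpening plate in its holder

### The arm

A 6-joint arm with a two-finger parallel gripper is mounted at the origin on a cart in front of the work surface, level with it; the furniture and walls round the work are solid. World frame = base frame: x ahead of the robot, y to its left, z up, the work surface at z = 0. Lengths are in mm, angles in rad, forces in N, time in s.
With the tool pointing down it reaches from about 350 to 975 mm from the base axis. Payload 7.1 kg.
Tool frame: the origin (TCP) lies midway between the tips of the shut fingers; the grasp point (between the pads) lies 19 mm behind it; z points along the fingers, y is the line along which they close (so a half turn about z gives the same grasp; the last joint's range is limited). The gripper opens to 88 mm and grips with 3 to 60 N. Pads are 20 mm wide; open, the fingers measure 115 mm over their backs; the gripper's body (75 mm by 178 mm) begins 61 mm behind the grasp point.
Start: joints at [1.31, 0.423, 1.63, -0, 1.089, -0.019], TCP at [149.625, 606.809, 222.675] pointing down, gripper open.
Joint ranges: [-3, 3], [-0.9, 2.11], [0.09, 2.58], [-1.31, 4.45], [0.11, 2.69], [-2.54, 2.54]. Speed limits (rad/s): [2.39, 2.39, 3.01, 3.14, 3.14, 3.14].

### API

Orientations are given as a rotation vector (axis times angle).
In Python, from workcell import status, eyes, ticket gives the robot as it stands.
- The arm moves only by the shell command python3 -m jog [OPENING], which reads ROWS from standard input. ROWS is a JSON list of rows, 1 to 5 of them, each an object with the fields sx, sy, sz (the shift in mm), drx, dry, drz (a rotation vector in rad); a field left out counts as zero; each row shifts and turns the commanded pose from where the row before left it, along the tool's axes as they then stand; what a row does not reach is not made up. A row lasts 1/12 s, in which the tool goes at most 41.7 mm and 0.125 rad, less where a joint would pass 70% of its speed; a pose out of reach is approached as far as the arm can. OPENING is the finger opening in mm, set as the command begins (- or left out keeps the last). The fingers move at their own pace and stop on an object; the grip force is fixed at half the most. Time passes only in rows, so rows that do not move let the fingers close. It prints the time, the measured TCP pose, the force, the opening and the grip force at its end. Input that does not fit is refused with a message, and nothing moves.
- status.get_obs(): the state, without advancing time (a new reading comes with each control period).
- eyes.get_image(name): name is "scene" or "side" or "wrist"; returns a dict with "img" (384x512x3 uint8, red, green, blue), "range_z" (384x512 float32, mm along the optical axis (not along the pixel's ray), 0 where there is no reading), "fx", "fy", "cx", "cy" (pixels), "R" (3x3) and "t" (3): a world point X has camera coordinates R X + t. Camera axes: x right, y down, z forward; pixel columns grow to the right and rows downward; lengths in mm; the calibration is good to about 2 mm. A picture is of the moment at which its call begins.
- ticket.close_job(): hands the job in; it is judged then, once.
The state is a dict: "t": time; "qpos": joint angles; "qvel": joint speeds; "joint_torque": joint torques, N m; "ee_pos": TCP position; "orientation": TCP orientation; "ft_force": force on the tool from outside, world axes, zero at the start; "moment": the same for the moment, N m; "width": finger opening in mm; "grasp_force": force on a finger pad.
Only numpy, scipy, OpenCV 4.12 (cv2) and the standard library are available. Lean on these libraries where they do the work, as an engineer would, in place of code of your own. Each camera call takes 0.05 s, during which the arm holds its last target. There are 200 camera calls.

### The job

Change the knife-sharpening plate from coarse to fine: swing the holder's lock lever clear, lift off the coarse plate with the blue backing and lay it flat, abrasive face up, on the grey mat beside the other plate. Then take the fine plate with the red backing, lower it face up over both dowel pins until it sits fully down on the rail, and swing the lever all the way back over the plate's end. Set the plates down rather than dropping them, and leave the other things on the worktop where they stand.

Things in the scene. Friction and masses are not known exactly. Their poses are not given: they have to be found in the camera images.
- holder: Plate holder, fixed to the worktop: black tray 212 x 76 mm, 13 mm high, with an aluminium rail 158 mm long (x), 44 mm wide (y), top (seat) 24 mm above the worktop. Two steel dowel pins, 9 mm diameter, at x = -56 and +56 mm, y = 0, rise 11 mm above the seat, the last 4 mm tapering to 5 mm. Origin on the worktop midway between the pins; x along the rail towards the lever, z up.
- seat (a point): Middle of the rail's top between the pins, 24 mm above the worktop, axes as the holder's. A plate is home when its underside centre is here and it lies along the rail.
- lock_lever (a joint): Steel lock lever on an upright pivot at the holder's +x end, rad. At 0 (closed) its nose (23 mm long, 14 wide, 30.5 to 35.5 mm above the worktop) points to -x over the plate's stepped end, its arm to the holder's +y. Opens clockwise from above (arm swings from +y to the holder's +x), clears the plate beyond 1.1, stop 1.75. Starts at 0 to 0.2; stays where left (friction 0.05 N m).
- lever_pivot (a point): On the lever's vertical pivot axis, 96 mm from the seat's middle along the holder's +x, 33 mm above the worktop; axes as the holder's.
- lever_knob (a point): Middle of the lever's upright black round knob, 16 mm diameter, from 35.5 to 59.5 mm above the worktop; this point is 47.5 mm above the worktop and 38 mm from the pivot axis. The knob spins freely on its stud, so it can be pinched from above and led along its arc.
- coarse_plate: Coarse plate, 160 x 50 x 12 mm, 0.28 to 0.56 kg, at first locked on the holder: blue backing 160 mm long, 5 mm thick, under a dark grey abrasive slab 140 mm long, 7 mm thick (a 10 mm step at each end). Through holes, 11 mm diameter, at x = -56 and +56 mm. Same either way round. Origin: centre of its underside; x along it, z up. Grip across its 50 mm width.
- fine_plate: Fine sharpening plate, same size, holes, weight and axes as the coarse one, but red backing and light aluminium-grey abrasive; at first lying on the mat, about 52 mm to the mat's -y side of its middle.
- mat: Grey ribbed silicone mat, 190 (x) x 200 (y) x 5 mm, fixed to the worktop; origin at the centre of its underside. Plates are laid on it; the +y half is free.
- tub: Bystander: white and green yoghurt tub, 72 mm wide, 71 mm high; origin at the centre of its underside.
- blue_mug: Bystander: dark blue mug, 77 x 107 x 90 mm; origin in its underside.
- small_cup: Bystander: small white cup, 58 x 82 x 49 mm; origin in its underside.
- timer: Bystander: red-topped kitchen timer, 63 mm across, 53 mm high; origin at the centre of its underside.

How it is judged:
By the outcome, as a careful person would: the job done as asked, in the order asked, and still so for the second after the job is handed in, with the robot touching nothing.
It also fails if it takes over 72 s, if anything falls off the work surface, if the arm or the gripper's body presses on something with over 40 N, if the wrist force passes 120 N, or if a joint passes its speed limit or range.

## Working session

There is one attempt and no reset: what is moved stays moved. The work goes in short steps, Python scripts to look and compute and a shell command to move; the robot and the scene stay as the last step left them, time stands still between calls to the robot, and variables do not carry over. Pictures are saved under pics/ and viewed, at most 12 in all, crops included, and the job is handed in when it is done.

```bash
mkdir -p pics; cat > h.py <<'E'
import numpy as np, cv2
from workcell import status, eyes, ticket
from scipy.spatial.transform import Rotation as Ro
def cap(n):
    d=eyes.get_image(n); np.savez('/tmp/%s.npz'%n,**{k:np.asarray(v) for k,v in d.items()}); return d
def pts(d):
    z=d['range_z']; v,u=np.indices(z.shape)
    P=np.stack([(u-d['cx'])/d['fx']*z,(v-d['cy'])/d['fy']*z,z],-1)
    return (P-d['t'])@d['R']   # R^T (P-t)
def ray(d,u,v,h):
    c=-np.asarray(d['R']).T@d['t']; r=np.asarray(d['R']).T@np.array([(u-d['cx'])/d['fx'],(v-d['cy'])/d['fy'],1])
    return c+r*(h-c[2])/r[2]
def save(d,f): cv2.imwrite('pics/'+f,cv2.cvtColor(d['img'],cv2.COLOR_RGB2BGR))
E
python3 - <<'E'
from h import *
ims=[]
for n in ['scene','side','wrist']:
    d=cap(n); save(d,n+'0.png'); print(n,d['t'],-d['R'].T@d['t'])
    ims.append(d['img'])
o=status.get_obs(); print(o)
a=np.hstack([ims[0],ims[1]]);
cv2.imwrite('pics/a.png',cv2.cvtColor(cv2.resize(a,(800,300),interpolation=cv2.INTER_AREA),cv2.COLOR_RGB2BGR))
E
```

```text
scene [ 484.97544648  172.30204248 1187.06558753] [ -64.06633985 1067.94603146  727.59924726]
side [-22.53435507 523.31011705 826.6666708 ] [ 30.94577918 -19.33742217 977.96088022]
wrist [-624.45700753  -31.1098146   391.03616521] [ 78.49206814 624.15822544 384.82354681]
{'t': 0.15, 'qpos': array([ 1.30997425e+00,  4.23646055e-01,  1.63049932e+00, -9.44328957e-07,
        1.08861217e+00, -1.89943502e-02]), 'qvel': array([-0.0012426 , -0.00243717, -0.00339419, -0.00098719,  0.0001446 ,
        0.00136493]), 'joint_torque': array([ 5.60111573e-05, -5.44986212e+01, -2.73916376e+01,  6.43258961e-02,
        2.04007945e-02, -4.64584718e-05]), 'ee_pos': array([149.5342491 , 606.40443684, 222.09823648]), 'orientation': array([-3.78916929e-01, -3.11849445e+00,  1.81203173e-03]), 'ft_force': array([ 0.33805328, -0.71556908, -0.34523808]), 'moment': array([-0.00468162,  0.01210786, -0.02609608]), 'grasp_force': 0.0, 'width': 87.85685421302887}
```

View pics/scene0.png

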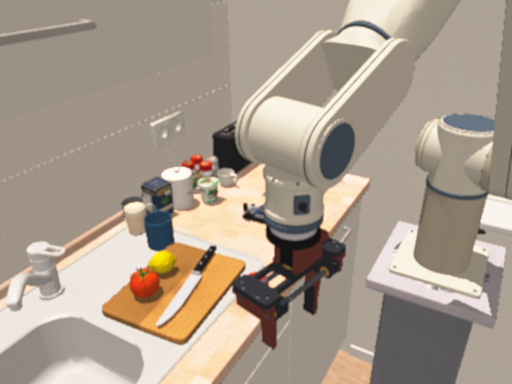

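View pics/side0.png

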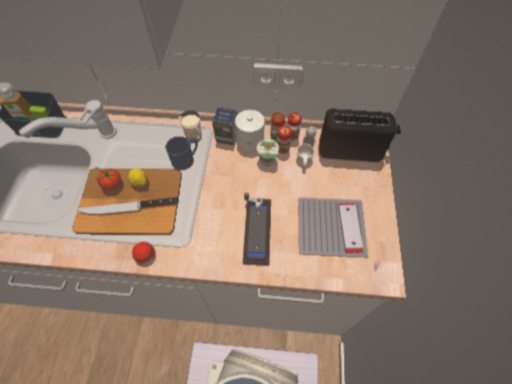

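The scene view is mostly blocked by the arm. The side view shows the holder at about (257,230) with the lever end up at (255,200), the mat at (332,227) with the red plate at (350,228), and the tub, cup and mug behind them. I'll measure in the side view.

```bash
python3 - <<'E'
from h import *
d=dict(np.load('/tmp/side.npz')); P=pts(d); im=d['img'].astype(int); hsv=cv2.cvtColor(d['img'],cv2.COLOR_RGB2HSV).astype(int)
print(d['fx'],d['cx'],d['cy'])
for n,u,v in [('wood',220,270),('coarse',258,222),('trayL',248,255),('mat',312,230),('fine',350,225),('knob',248,197),('nose',258,202),('tub',267,148),('cup',305,152),('mug',180,145),('tom',143,252),('board',110,190)]:
    print(n,P[v,u].round(0),im[v,u],hsv[v,u])
def rect(m,name,h=None):
    m=cv2.morphologyEx(m.astype(np.uint8),cv2.MORPH_OPEN,np.ones((2,2)))
    n,l,s,c=cv2.connectedComponentsWithStats(m); k=1+s[1:,4].argmax(); v,u=np.where(l==k)
    Q=P[v,u]; hh=np.median(Q[:,2]) if h is None else h
    W=np.array([ray(d,a,b,hh)[:2] for a,b in zip(u,v)],np.float32)
    r=cv2.minAreaRect(W); print(name,len(u),'z',np.median(Q[:,2]).round(1),'rect',np.round(r[0],1),np.round(r[1],1),r[2],'mean',W.mean(0).round(1), 'uv',u.mean(),v.mean())
z=P[...,2]; H,S,V=hsv[...,0],hsv[...,1],hsv[...,2]
vv,uu=np.indices(z.shape); roi=(uu>225)&(uu<280)&(vv>185)&(vv<270); roj=(uu>285)&(uu<385)&(vv>185)&(vv<270)
rect(roi&(V<110),'holder dark',13)
rect(roi&(z>28)&(z<45),'coarse+lever z')
rect(roi&(H>100)&(H<130)&(S>90)&(V>60),'blue')
rect(roj&(S<60)&(z>-10),'mat',5)
rect(roj&(z>11)&(z<30),'fine z',17)
rect(roj&((H<10)|(H>170))&(S>120),'red',10)
c=d['img'][180:275,225:390]; cv2.imwrite('pics/c.png',cv2.cvtColor(cv2.resize(c,None,fx=4.8,fy=4.8,interpolation=cv2.INTER_CUBIC),cv2.COLOR_RGB2BGR))
E
```

```text
353.78720885948945 258.45970646532203 191.89955786620644
wood [342. 118.  -2.] [227 192 170] [ 12  64 227]
coarse [484.  23.  35.] [100  94  89] [ 14  28 100]
trayL [381.  42.  31.] [ 78  88 130] [114 102 130]
mat [ 486. -140.    6.] [150 140 137] [  7  22 150]
fine [ 506. -251.   20.] [209 192 195] [175  21 209]
knob [558.  60.  49.] [108  92  82] [ 12  61 108]
nose [550.  29.  37.] [182 172 165] [ 12  24 182]
tub [731.  16.  72.] [155 118 100] [ 10  90 155]
cup [ 772. -111.   13.] [159 147 134] [ 16  40 159]
mug [736. 306.  47.] [63 62 67] [126  19  67]
tom [357. 331.  50.] [202  63  45] [  3 198 202]
board [558. 496.  25.] [101  58  43] [  8 146 101]
holder dark 1368 z 34.8 rect [464.5  21.2] [207.9  72.1] 3.677316665649414 mean [456.7  20. ] uv 258.0672514619883 234.15131578947367
coarse+lever z 933 z 37.1 rect [471.4  22.6] [188.3  62.5] 8.185173988342285 mean [462.6  21.3] uv 257.82851018220794 228.83065380493034
blue 53 z 28.7 rect [383.   16.4] [ 8.9 45.2] 5.207254886627197 mean [384.1  15.9] uv 257.188679245283 255.1320754716981
mat 3620 z 7.2 rect [ 503.2 -201.6] [189.  197.6] 2.1887500286102295 mean [ 499.7 -199.3] uv 331.8513812154696 228.18812154696133
fine z 776 z 18.4 rect [ 501.6 -254.5] [156.5  51.8] 6.323245048522949 mean [ 500.  -254.6] uv 351.2242268041237 227.77835051546393
red 53 z 10.0 rect [ 427.6 -262.8] [ 9.2 44.3] 5.207785606384277 mean [ 428.5 -261.6] uv 354.1320754716981 251.18867924528303
```

View pics/c.png

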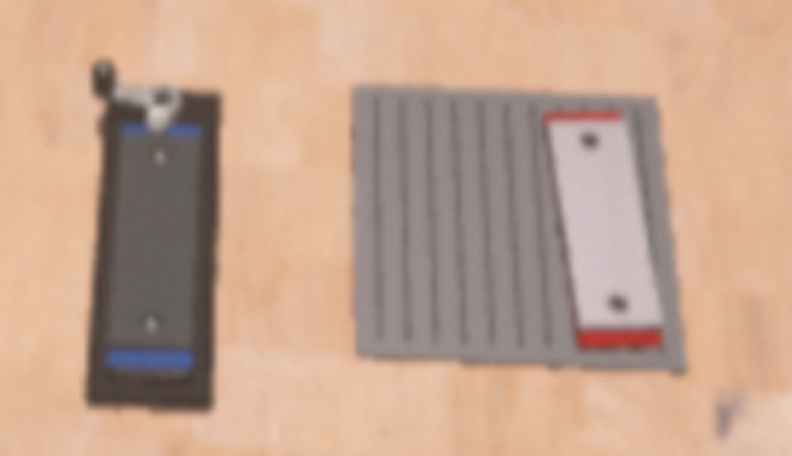

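The crop shows the pins near (159,157) and (151,323), the knob at (103,75) and the pivot at (162,97). The fine plate's holes are near (589,140) and (617,303). I'll refine these and then move in for a wrist look.

```bash
python3 - <<'E'
from h import *
d=dict(np.load('/tmp/side.npz'))
f=lambda x,y,h: ray(d,225+(x+.5)/4.8-.5,180+(y+.5)/4.8-.5,h)[:2]
for n,a,b,h in [('pins',(159,157),(151,323),35),('holes',(589,140),(617,303),17)]:
    A=f(*a,h);B=f(*b,h); print(n,A.round(1),B.round(1),'dist',np.linalg.norm(A-B).round(1),'mid',((A+B)/2).round(1),'ang',np.arctan2(*(A-B)[::-1]).round(4))
K=f(103,64,59.5); p=f(162,97,38); print('knobtop',K,'pivot',p,np.linalg.norm(K-p))
m=[f(x,y,5) for x,y in [(355,88),(655,100),(684,373),(358,355)]]; print('mat',np.round(m,1),np.mean(m,0),np.linalg.norm(m[0]-m[1]),np.linalg.norm(m[0]-m[3]))
o=status.get_obs(); print(Ro.from_rotvec(o['orientation']).as_matrix().round(3))
w=dict(np.load('/tmp/wrist.npz')); T=Ro.from_rotvec(o['orientation']).as_matrix()
print('cam in tool', T.T@(-w['R'].T@w['t']-o['ee_pos']), (T.T@w['R'].T).round(3), w['fx'])
E
```

```text
pins [516.1  26.5] [405.9  21.1] dist 110.3 mid [461.   23.8] ang 0.0489
holes [ 562.5 -245.4] [ 451.6 -258.2] dist 111.7 mid [ 507.  -251.8] ang 0.1147
knobtop [565.62634526  66.33960908] pivot [557.37891935  28.40956894] 38.81633649003389
mat [[ 594.2  -96. ]
 [ 603.  -292.5]
 [ 415.1 -299.2]
 [ 408.7 -103.9]] [ 505.25794821 -197.90259131] 196.6721217599966 185.6421791185653
[[-0.971  0.239 -0.   ]
 [ 0.239  0.971 -0.001]
 [ 0.    -0.001 -1.   ]]
cam in tool [ 7.32300866e+01  3.46841454e-02 -1.62723902e+02] [[ 0.001 -0.965 -0.263]
 [ 1.     0.001  0.   ]
 [-0.    -0.263  0.965]] 319.4675730105817
```

```bash
echo '[{"sx":-15,"sy":-15},{"sx":-27,"sy":-28.5},{"sx":-27,"sy":-28.5},{"sx":-27,"sy":-28.5},{"sx":-27,"sy":-28.5}]' | python3 -m jog
echo '[{"sx":-27,"sy":-28.5},{"sx":-27,"sy":-28.5},{"sx":-27,"sy":-28.5},{"sx":-27,"sy":-28.5},{"sx":-27,"sy":-28.5}]' | python3 -m jog
echo '[{"sx":-27,"sy":-28.5},{"sx":-27,"sy":-28.5},{"sx":-27,"sy":-28.5},{"sx":-27,"sy":-28.5},{"sx":-27,"sy":-28.5}]' | python3 -m jog
echo '[{"sx":-27,"sy":-28.5},{"sx":-27,"sy":-28.5},{"sx":-12,"sy":-14},{"drz":-0.1},{"drz":-0.1}]' | python3 -m jog
echo '[{"drz":-0.091},{},{}]' | python3 -m jog
python3 - <<'E'
from h import *
d=cap('wrist'); o=status.get_obs(); print(o['t'],o['ee_pos'],Ro.from_rotvec(o['orientation']).as_matrix().round(3).tolist())
save(d,'w1.png')
E
```

```text
t: 0.57
ee_pos: [238.4, 450.4, 222.4]
orientation: [-0.378, -3.119, 0.001]
ft_force: [0.8, 0.1, 1.4]
width: 87.8
grasp_force: 0.0
t: 0.98
ee_pos: [335.5, 279.7, 222.7]
orientation: [0.378, 3.119, 0.0]
ft_force: [0.4, -0.2, -0.2]
width: 87.7
grasp_force: 0.0
t: 1.4
ee_pos: [432.6, 108.8, 222.8]
orientation: [0.379, 3.118, 0.0]
ft_force: [1.0, 0.4, 0.2]
width: 88.1
grasp_force: 0.0
t: 1.82
ee_pos: [479.5, 24.5, 222.4]
orientation: [-0.063, -3.141, 0.0]
ft_force: [-0.3, 0.3, -0.2]
width: 87.8
grasp_force: 0.0
t: 2.07
ee_pos: [479.0, 26.0, 222.5]
orientation: [0.073, -3.14, -0.0]
ft_force: [-0.1, 0.1, -0.1]
width: 88.0
grasp_force: 0.0
2.1167 [479.00445085  26.0605497  222.58376959] [[-0.999, -0.046, -0.0], [-0.046, 0.999, 0.0], [0.0, 0.0, -1.0]]
```

View pics/w1.png

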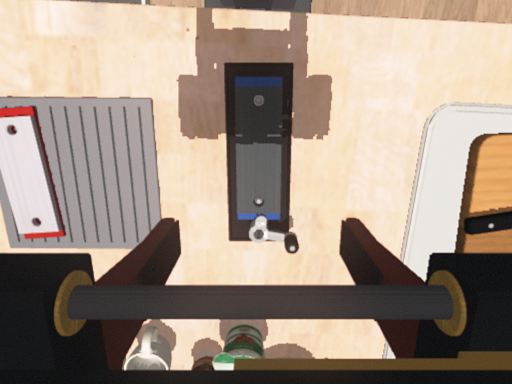

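The wrist view shows the pins near (259,100) and (259,202), the pivot at (259,232), the knob at (291,242) and the fine plate's holes at (12,130) and (37,222). The way is clear, so I'll measure from this view.

```bash
python3 - <<'E'
from h import *
d=dict(np.load('/tmp/wrist.npz')); g=cv2.cvtColor(d['img'],cv2.COLOR_RGB2GRAY).astype(float); P=pts(d)
def blob(u,v,r,dark):
    w=g[v-r:v+r+1,u-r:u+r+1]; m=np.median(w); x=np.clip((m-w) if dark else (w-m),0,None); x[x<0.4*x.max()]=0
    vv,uu=np.indices(w.shape); return u-r+(x*uu).sum()/x.sum(), v-r+(x*vv).sum()/x.sum()
for n,a,b,h,dk in [('pins',(259,100),(259,202),35,0),('holes',(12,130),(37,222),17,1)]:
    a=blob(*a,6,dk);b=blob(*b,6,dk);B=ray(d,*a,h)[:2];A=ray(d,*b,h)[:2]
    print(n,np.round(a,1),np.round(b,1),A.round(1),B.round(1),'dist',np.linalg.norm(A-B).round(1),'mid',((A+B)/2).round(1),'ang',np.arctan2(*(A-B)[::-1]).round(4))
Q=P.reshape(-1,3); s=(np.abs(Q[:,0]-565)<40)&(np.abs(Q[:,1]-55)<35)
for lo,hi in [(52,64),(30,40)]:
    k=s&(Q[:,2]>lo)&(Q[:,2]<hi); print(lo,k.sum(),Q[k].mean(0).round(1),Q[k].min(0).round(1),Q[k].max(0).round(1))
print('knob ray',ray(d,291,243,59.5),ray(d,291,243,55),'pivot',ray(d,259,231,38))
hsv=cv2.cvtColor(d['img'],cv2.COLOR_RGB2HSV); m=((hsv[...,1]<50)&(np.abs(P[...,2]-5)<6)&(P[...,1]<-80)&(P[...,1]>-310)&(P[...,0]<620)).astype(np.uint8)
v,u=np.where(m); print('mat y max',[ (x,P[v,u][np.abs(P[v,u][:,0]-x)<4][:,1].max().round(1)) for x in (430,500,570)],'x range',P[v,u][:,0].min(),P[v,u][:,0].max())
E
```

```text
pins [258.5  99.6] [258.4 200.9] [516.7  26.8] [404.6  21.8] dist 112.3 mid [460.6  24.3] ang 0.0448
holes [ 11.6 129.6] [ 36.3 221.3] [ 561.5 -244.7] [ 450.6 -257.5] dist 111.6 mid [ 506.  -251.1] ang 0.1148
52 167 [559.2  65.3  58.8] [552.9  58.   52. ] [567.7  73.4  61.8]
30 706 [548.1  37.1  36. ] [525.  20.  30.] [567.6  73.4  40. ]
knob ray [556.11563799  64.90671727  59.5       ] [558.188808    65.48470976  55.        ] pivot [552.54748044  29.16151988  38.        ]
mat y max [(430, np.float64(-100.8)), (500, np.float64(-81.9)), (570, np.float64(-106.5))] x range 310.5730344974792 619.9371087235628
```

```bash
echo '[{"sx":-20,"sy":9,"sz":10},{"sx":-28,"sy":12,"sz":10},{"sx":-24,"sy":10,"sz":10},{"sx":-10.7,"sy":4.8,"sz":15},{"sz":30}]' | python3 -m jog 28
echo '[{"sz":30},{"sz":30},{"sz":25},{"sz":15},{"sz":6}]' | python3 -m jog
echo '[{},{},{},{},{}]' | python3 -m jog 10
```

```text
t: 2.53
ee_pos: [564.9, 67.5, 149.6]
orientation: [-0.075, 3.133, 0.001]
ft_force: [0.2, -0.3, -0.0]
width: 58.1
grasp_force: 0.0
t: 2.95
ee_pos: [558.2, 65.9, 39.1]
orientation: [0.075, -3.136, 0.0]
ft_force: [-0.3, 0.2, 0.2]
width: 28.5
grasp_force: 0.0
t: 3.37
ee_pos: [560.5, 65.5, 42.4]
orientation: [-0.077, 3.139, -0.0]
ft_force: [1.5, -3.3, -3.5]
width: 15.4
grasp_force: 30.0
```

```bash
echo '[{"sx":-5,"sy":-1.1},{"sx":-4.9,"sy":-1.6},{"sx":-4.6,"sy":-2.4},{"sx":-4.2,"sy":-2.9},{"sx":-3.8,"sy":-3.5}]' | python3 -m jog
echo '[{"sx":-3.3,"sy":-3.9},{"sx":-2.7,"sy":-4.3},{"sx":-2.1,"sy":-4.7},{"sx":-1.4,"sy":-5},{"sx":-0.8,"sy":-5.3}]' | python3 -m jog
echo '[{"sy":-2},{}]' | python3 -m jog
echo '[{},{}]' | python3 -m jog 28
echo '[{"sz":-15},{"sz":-30},{"sz":-30},{"sz":-30},{"sz":-30}]' | python3 -m jog
echo '[{"sx":30,"sz":-20},{"sx":35,"sz":-20},{"sx":35},{"sx":18},{}]' | python3 -m jog 88
python3 - <<'E'
from h import *
d=cap('wrist'); o=status.get_obs(); print(o['t'],o['ee_pos'],Ro.from_rotvec(o['orientation']).as_matrix().round(3).tolist())
save(d,'w2.png')
P=pts(d); Q=P.reshape(-1,3); s=(np.abs(Q[:,0]-580)<40)&(np.abs(Q[:,1]-40)<40)&(Q[:,2]>50)&(Q[:,2]<63); print(s.sum(),Q[s].mean(0))
E
```

```text
t: 3.78
ee_pos: [582.5, 55.0, 42.1]
orientation: [0.077, -3.138, 0.001]
ft_force: [-5.1, -2.9, 3.7]
width: 15.3
grasp_force: 30.0
t: 4.2
ee_pos: [593.5, 32.9, 42.1]
orientation: [0.077, -3.138, -0.001]
ft_force: [-6.9, 0.2, 4.1]
width: 14.9
grasp_force: 30.0
t: 4.37
ee_pos: [593.7, 30.5, 42.1]
orientation: [0.076, -3.138, -0.0]
ft_force: [-7.3, -2.3, 3.7]
width: 15.3
grasp_force: 30.0
t: 4.53
ee_pos: [595.8, 30.9, 42.4]
orientation: [-0.077, 3.138, 0.001]
ft_force: [-0.4, 1.0, 0.3]
width: 25.3
grasp_force: 0.0
t: 4.95
ee_pos: [595.4, 31.1, 178.7]
orientation: [-0.077, 3.139, 0.001]
ft_force: [1.2, -0.2, 0.1]
width: 27.9
grasp_force: 0.0
t: 5.37
ee_pos: [473.8, 25.1, 217.5]
orientation: [0.078, -3.141, -0.0]
ft_force: [0.1, 0.5, -0.5]
width: 58.2
grasp_force: 0.0
5.4167 [476.38484249  25.15891349 217.69916322] [[-0.999, -0.049, 0.002], [-0.049, 0.999, 0.0], [-0.002, 0.0, -1.0]]
171 [591.3096007   30.75799956  58.36395909]
```

View pics/w2.png

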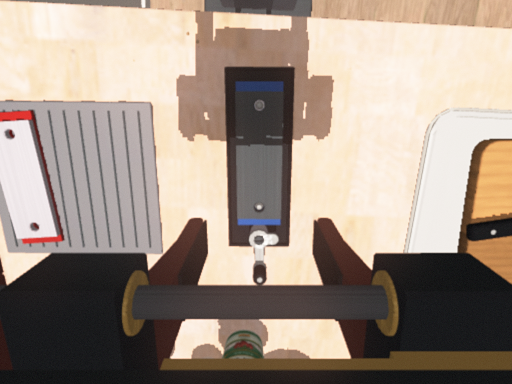

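The lever now points along +x, with its knob at (259,275) and the nose clear of the plate. Next I grasp the coarse plate.

```bash
echo '[{"sx":8,"sz":20},{"sx":7.8,"sy":-0.2,"sz":35},{"sz":35},{"sz":35},{"sz":30}]' | python3 -m jog 88
echo '[{"sz":20},{"sz":12},{"sz":8},{"sz":5.5},{}]' | python3 -m jog
echo '[{},{},{},{},{}]' | python3 -m jog 40
echo '[{},{}]' | python3 -m jog
```

```text
t: 5.83
ee_pos: [463.0, 24.2, 59.9]
orientation: [-0.077, 3.138, 0.0]
ft_force: [0.4, 0.4, -0.0]
width: 87.7
grasp_force: 0.0
t: 6.25
ee_pos: [461.7, 24.1, 15.4]
orientation: [0.077, -3.14, -0.0]
ft_force: [-0.7, -0.1, 0.0]
width: 87.7
grasp_force: 0.0
t: 6.67
ee_pos: [461.3, 24.0, 16.8]
orientation: [-0.077, 3.139, 0.0]
ft_force: [1.1, -1.6, 0.2]
width: 58.2
grasp_force: 0.0
t: 6.83
ee_pos: [461.1, 24.0, 16.5]
orientation: [-0.077, 3.14, -0.0]
ft_force: [-0.7, -0.6, 5.3]
width: 49.5
grasp_force: 30.0
```

```bash
echo '[{"sz":-2},{"sz":-3},{"sz":-4},{"sz":-5},{"sz":-8}]' | python3 -m jog
echo '[{"sz":-15},{"sz":-20},{"sz":-20},{"sz":-10},{}]' | python3 -m jog
python3 - <<'E'
from h import *
o=status.get_obs(); print(o['t'],o['ee_pos'],o['ft_force'],o['moment'],Ro.from_rotvec(o['orientation']).as_matrix().round(3).tolist())
d=cap('side');save(d,'s2.png')
f=lambda x,y,h: ray(d,225+(x+.5)/4.8-.5,180+(y+.5)/4.8-.5,h)[:2]
E
```

```text
t: 7.25
ee_pos: [460.4, 24.0, 38.3]
orientation: [0.077, -3.139, -0.0]
ft_force: [0.1, -0.4, -4.8]
width: 49.6
grasp_force: 30.0
t: 7.67
ee_pos: [462.4, 24.1, 105.5]
orientation: [-0.077, 3.136, -0.0]
ft_force: [0.7, 1.1, -4.4]
width: 50.1
grasp_force: 30.0
7.6667 [462.44043009  24.06442594 105.49618098] [ 0.69024657  1.06478822 -4.43019498] [-0.00480535 -0.00289135  0.05484105] [[-0.999, -0.049, 0.005], [-0.049, 0.999, 0.0], [-0.005, -0.0, -1.0]]
```

The grasp is deep: the tips sit 7.5 mm below the plate's underside, so I couldn't lay it flat on the mat. I'll lower it back down the same path and regrip higher.

```bash
echo '[{"sz":10},{"sz":20},{"sz":20},{"sz":13},{}]' | python3 -m jog
echo '[{"sz":5},{"sz":5},{"sz":5},{"sz":5},{"sz":3}]' | python3 -m jog
echo '[{"sz":0.5},{}]' | python3 -m jog
echo '[{},{}]' | python3 -m jog 58
```

```text
t: 8.13
ee_pos: [457.8, 23.9, 36.3]
orientation: [0.077, -3.133, 0.0]
ft_force: [-0.7, 0.6, -4.8]
width: 49.7
grasp_force: 30.0
t: 8.55
ee_pos: [461.0, 24.0, 16.9]
orientation: [-0.077, 3.14, 0.0]
ft_force: [-0.6, 0.6, -3.7]
width: 49.9
grasp_force: 30.0
t: 8.72
ee_pos: [461.1, 24.0, 16.8]
orientation: [-0.077, 3.14, 0.0]
ft_force: [0.2, -0.5, -3.6]
width: 49.7
grasp_force: 30.0
t: 8.88
ee_pos: [461.4, 24.0, 17.1]
orientation: [-0.077, 3.139, -0.0]
ft_force: [-0.3, 1.2, -0.5]
width: 57.3
grasp_force: 0.0
```

```bash
echo '[{"sz":-5},{"sz":-3.6},{},{}]' | python3 -m jog
echo '[{},{},{},{}]' | python3 -m jog 40
echo '[{"sz":-2},{"sz":-4},{"sz":-5},{"sz":-6},{"sz":-8}]' | python3 -m jog
echo '[{"sz":-10},{"sz":-15},{"sz":-15},{"sz":-10},{}]' | python3 -m jog
python3 - <<'E'
from h import *
o=status.get_obs(); print(o['t'],o['ee_pos'],o['ft_force'],o['moment'],Ro.from_rotvec(o['orientation']).as_matrix().round(3).tolist())
d=cap('wrist'); P=pts(d); im=cv2.cvtColor(d['img'],cv2.COLOR_RGB2HSV)
m=(im[...,0]>100)&(im[...,0]<130)&(im[...,1]>90)&(im[...,2]>50)&(P[...,2]>40); Q=P[m]
for lo,hi in [(300,420),(500,600)]:
    k=(Q[:,0]>lo)&(Q[:,0]<hi); print(k.sum(), Q[k].mean(0) if k.any() else '')
c=d['img']; save(d,'w3.png')
E
```

```text
t: 9.22
ee_pos: [461.4, 24.0, 25.8]
orientation: [-0.077, 3.139, -0.0]
ft_force: [-0.7, 0.6, 0.4]
width: 57.7
grasp_force: 0.0
t: 9.55
ee_pos: [460.9, 24.0, 25.4]
orientation: [0.077, -3.141, -0.0]
ft_force: [-0.1, 0.7, 3.5]
width: 49.6
grasp_force: 30.0
t: 9.97
ee_pos: [460.5, 24.0, 50.6]
orientation: [0.077, -3.14, 0.0]
ft_force: [-0.2, 0.5, -4.2]
width: 49.6
grasp_force: 30.0
t: 10.38
ee_pos: [462.4, 24.1, 102.7]
orientation: [-0.077, 3.136, -0.0]
ft_force: [-0.5, -0.5, -3.3]
width: 49.8
grasp_force: 30.0
10.3833 [462.41346554  24.05317325 102.68606731] [-0.51579056 -0.52542483 -3.33797375] [ 0.05382824 -0.03320922 -0.00174393] [[-0.999, -0.049, 0.004], [-0.049, 0.999, 0.0], [-0.004, -0.0, -1.0]]
2347 [387.31112743  20.852125   108.01992888]
76 [522.56034792  27.54796035 105.76709506]
```

View pics/w3.png

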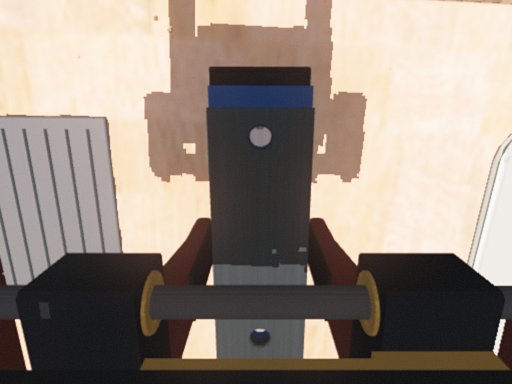

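The plate is held level, with its underside about 1.4 mm below the tips. Next I carry it over the mat's free half.

```bash
echo '[{"sx":-3,"sy":-16},{"sx":-6,"sy":-30},{"sx":-7,"sy":-36},{"sx":-7,"sy":-36},{"sx":-6,"sy":-30}]' | python3 -m jog
echo '[{"sx":-3.6,"sy":-24.8},{"sz":10},{"sz":20},{"sz":20},{"sz":15}]' | python3 -m jog
echo '[{"sz":8},{"sz":5},{"sz":3},{},{}]' | python3 -m jog
python3 - <<'E'
from h import *
o=status.get_obs(); print(o['t'],o['ee_pos'],o['ft_force'],o['moment'],Ro.from_rotvec(o['orientation']).as_matrix().round(3).tolist())
d=cap('side'); save(d,'s3.png'); P=pts(d);cv2.imwrite('pics/s3c.png',cv2.cvtColor(cv2.resize(d['img'][150:290,210:410],None,fx=4,fy=4,interpolation=cv2.INTER_CUBIC),cv2.COLOR_RGB2BGR))
E
```

```text
t: 10.85
ee_pos: [497.1, -124.2, 99.6]
orientation: [0.078, -3.14, -0.0]
ft_force: [-0.1, -0.5, -4.7]
width: 49.6
grasp_force: 30.0
t: 11.27
ee_pos: [500.6, -146.5, 33.1]
orientation: [0.076, -3.138, -0.001]
ft_force: [-0.3, 0.6, -4.6]
width: 49.7
grasp_force: 30.0
t: 11.68
ee_pos: [502.4, -146.9, 19.7]
orientation: [-0.078, 3.14, -0.0]
ft_force: [-0.4, -0.3, -4.2]
width: 49.5
grasp_force: 30.0
11.6833 [ 502.35366766 -146.94244723   19.67477353] [-0.3664808  -0.31362649 -4.1844827 ] [-0.01705913 -0.02606263  0.02060655] [[-0.999, -0.049, 0.001], [-0.049, 0.999, -0.0], [-0.001, -0.0, -1.0]]
```

View pics/s3c.png

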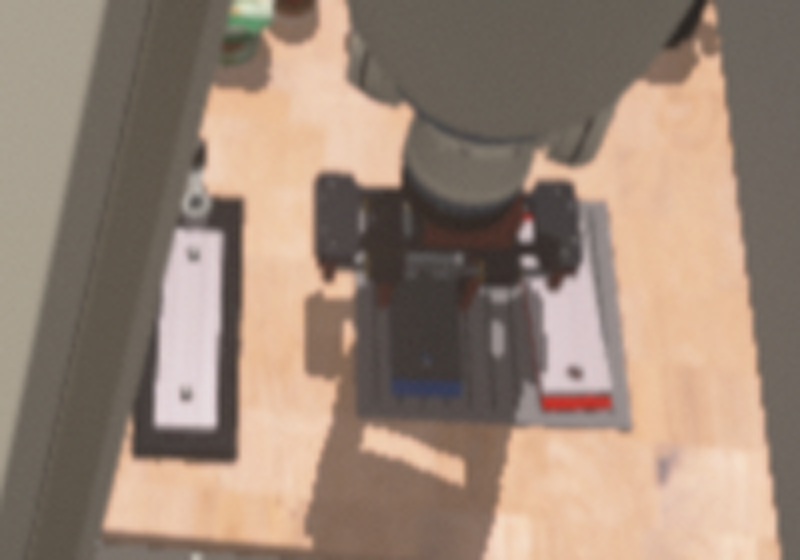

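The coarse plate hangs over the free half at about (428,340), clear of the red plate. Now I set it down gently.

```bash
echo '[{"sz":4},{"sz":4},{"sz":2},{"sz":1},{}]' | python3 -m jog
echo '[{"sz":1},{"sz":0.5},{}]' | python3 -m jog
echo '[{"sz":0.5},{"sz":0.3},{}]' | python3 -m jog
```

```text
t: 12.15
ee_pos: [501.8, -146.9, 8.0]
orientation: [0.077, -3.14, -0.0]
ft_force: [0.1, -0.5, -2.8]
width: 49.8
grasp_force: 30.0
t: 12.4
ee_pos: [502.0, -147.0, 6.7]
orientation: [0.077, -3.141, 0.0]
ft_force: [1.1, 1.1, -4.4]
width: 49.8
grasp_force: 30.0
t: 12.65
ee_pos: [502.1, -147.0, 6.4]
orientation: [-0.077, 3.14, -0.0]
ft_force: [-1.9, 0.5, 3.4]
width: 49.5
grasp_force: 30.0
```

```bash
echo '[{},{},{}]' | python3 -m jog 66
echo '[{"sz":-8},{"sz":-25},{"sz":-35},{"sz":-35},{"sz":-25}]' | python3 -m jog
echo '[{"sx":0.2,"sy":-20},{"sx":0.3,"sy":-35},{"sx":0.3,"sy":-33},{"sx":0.3,"sy":-16.3,"drz":-0.066},{}]' | python3 -m jog 88
python3 - <<'E'
from h import *
d=cap('wrist'); o=status.get_obs(); print(o['t'],o['ee_pos'],Ro.from_rotvec(o['orientation']).as_matrix().round(3).tolist())
save(d,'w4.png')
E
```

```text
t: 12.9
ee_pos: [502.4, -147.1, 6.1]
orientation: [-0.077, 3.14, -0.0]
ft_force: [-0.1, -1.1, -0.6]
width: 64.8
grasp_force: 0.0
t: 13.32
ee_pos: [502.7, -147.2, 137.0]
orientation: [-0.077, 3.138, -0.001]
ft_force: [1.0, -0.5, 0.1]
width: 66.6
grasp_force: 0.0
t: 13.73
ee_pos: [506.6, -254.4, 134.9]
orientation: [-0.181, 3.134, -0.003]
ft_force: [0.4, -0.2, -0.3]
width: 87.5
grasp_force: 0.0
13.7833 [ 506.00677038 -252.57190476  134.51345152] [[-0.994, -0.112, 0.001], [-0.112, 0.994, -0.0], [-0.001, -0.0, -1.0]]
```

View pics/w4.png

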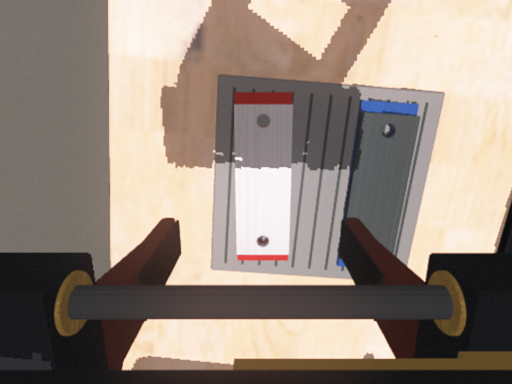

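The coarse plate lies flat on the mat at right. The fine plate's holes are at about (263,120) and (263,240), and it is aligned with the tool. A quick refinement follows.

```bash
python3 - <<'E'
from h import *
d=dict(np.load('/tmp/wrist.npz')); g=cv2.cvtColor(d['img'],cv2.COLOR_RGB2GRAY).astype(float)
def blob(u,v,r):
    w=g[v-r:v+r+1,u-r:u+r+1]; m=np.median(w); x=np.clip(m-w,0,None); x[x<0.35*x.max()]=0
    vv,uu=np.indices(w.shape); return u-r+(x*uu).sum()/x.sum(), v-r+(x*vv).sum()/x.sum()
a=blob(263,120,9);b=blob(263,240,9);B=ray(d,*a,17)[:2];A=ray(d,*b,17)[:2]
M=(A+B)/2;an=np.arctan2(*(A-B)[::-1]);print(a,b,A,B,np.linalg.norm(A-B),M,an)
o=status.get_obs(); T=Ro.from_rotvec(o['orientation']).as_matrix(); print(T.T@(np.r_[M,6.8]-o['ee_pos']))
E
```

```text
(np.float64(262.88281081081084), np.float64(120.55243243243243)) (np.float64(262.2751217901082), np.float64(240.83956733548015)) [ 561.8298642  -245.10276366] [ 450.03325079 -257.82192717] 112.51782032396589 [ 505.93155749 -251.46234542] 0.11328346687269658
[4.91053694e-02 1.17373948e+00 1.27712891e+02]
```

```bash
echo '[{"sz":20},{"sz":35},{"sz":30},{"sz":20},{"sz":10}]' | python3 -m jog
echo '[{"sz":6},{"sz":3},{}]' | python3 -m jog
```

```text
t: 14.2
ee_pos: [504.2, -249.0, 16.6]
orientation: [0.18, -3.133, -0.004]
ft_force: [-0.9, 0.5, -0.6]
width: 87.8
grasp_force: 0.0
t: 14.45
ee_pos: [506.4, -250.9, 10.4]
orientation: [-0.181, 3.136, -0.0]
ft_force: [0.6, 0.1, 0.9]
width: 87.5
grasp_force: 0.0
```

```bash
echo '[{"sz":2},{"sz":1.2},{},{}]' | python3 -m jog 66
echo '[{},{},{},{}]' | python3 -m jog 40
echo '[{"sz":-2},{"sz":-5},{"sz":-8},{"sz":-15},{"sz":-20}]' | python3 -m jog
echo '[{"sz":-20},{"sz":-20},{"sz":-10},{},{}]' | python3 -m jog
python3 - <<'E'
from h import *
d=cap('wrist'); o=status.get_obs(); print(o['t'],o['ee_pos'],Ro.from_rotvec(o['orientation']).as_matrix().round(3).tolist())
P=pts(d);save(d,'w5.png')
hsv=cv2.cvtColor(d['img'],cv2.COLOR_RGB2HSV); m=((hsv[...,0]<8)|(hsv[...,0]>172))&(hsv[...,1]>130)&(P[...,2]>60)
v,u=np.where(m); ok=v<200; v,u=v[ok],u[ok]; T=Ro.from_rotvec(o['orientation']).as_matrix()
print(len(u),u.min(),u.max(),v.min(),v.max(), np.polyfit(u,v,1))
Q=(P[v,u]-o['ee_pos'])@T; print('tool frame red: min',np.percentile(Q,1,0),'max',np.percentile(Q,99,0))
E
```

```text
t: 14.78
ee_pos: [506.3, -251.4, 7.4]
orientation: [-0.181, 3.136, -0.001]
ft_force: [0.7, 0.2, 0.4]
width: 66.7
grasp_force: 0.0
t: 15.12
ee_pos: [506.2, -251.4, 7.0]
orientation: [-0.181, 3.136, -0.0]
ft_force: [0.2, -1.6, 1.8]
width: 49.8
grasp_force: 30.0
t: 15.53
ee_pos: [504.8, -250.5, 56.4]
orientation: [0.181, -3.134, -0.003]
ft_force: [0.5, 0.2, -3.5]
width: 49.8
grasp_force: 30.0
t: 15.95
ee_pos: [506.0, -251.2, 107.1]
orientation: [-0.181, 3.136, -0.001]
ft_force: [0.2, 0.6, -5.7]
width: 49.4
grasp_force: 30.0
16.0 [ 505.46762364 -250.91334328  106.23281955] [[-0.993, -0.115, -0.001], [-0.115, 0.993, 0.0], [0.001, 0.0, -1.0]]
2187 208 312 86 146 [-1.37663733e-04  9.60142792e+01]
tool frame red: min [ 70.20283846 -24.10021619  -6.08005753] max [79.42593542 24.66490434 -2.96397947]
```

The fine plate is held square. I'll compare its edge and hole positions in hand (w5) with those of the coarse plate (w3), which came off the pins with the TCP at about (460.9,24.0).

```bash
python3 - <<'E'
from h import *
for f in ['w3.png','w5.png']:
    im=cv2.imread('pics/'+f); hsv=cv2.cvtColor(im,cv2.COLOR_BGR2HSV).astype(int); g=cv2.cvtColor(im,cv2.COLOR_BGR2GRAY).astype(float)
    if f=='w3.png': m=(hsv[...,0]>100)&(hsv[...,0]<130)&(hsv[...,1]>120)&(hsv[...,2]>60)
    else: m=((hsv[...,0]<8)|(hsv[...,0]>172))&(hsv[...,1]>130)
    m=m.copy(); m[130:]=0;m[:70]=0;m[:,:190]=0;m[:,330:]=0
    cols=[np.where(m[:,u])[0] for u in range(215,306)]
    print(f,'top row',np.mean([c.min() for c in cols]),'bottom',np.mean([c.max() for c in cols]),'slope',np.polyfit(range(91),[c.min() for c in cols],1)[0], 'width',[ (r,np.where(m[r])[0].min(),np.where(m[r])[0].max()) for r in (92,98,104)])
    print(np.round(g[120:152:1,260]).astype(int).tolist(), np.round(g[136,244:276]).astype(int).tolist())
    
    print(np.round(g[326:350,260]).astype(int).tolist())
E
```

```text
w3.png top row 85.98901098901099 bottom 106.08791208791209 slope 0.003965599617774059 width [(92, np.int64(209), np.int64(311)), (98, np.int64(209), np.int64(311)), (104, np.int64(210), np.int64(311))]
[47, 49, 47, 47, 43, 42, 67, 83, 86, 112, 127, 129, 128, 130, 129, 128, 129, 131, 128, 131, 129, 128, 127, 127, 131, 127, 94, 44, 41, 42, 40, 46] [47, 47, 45, 43, 43, 71, 115, 130, 132, 129, 132, 133, 132, 133, 131, 125, 129, 130, 130, 132, 132, 135, 133, 135, 132, 136, 124, 75, 42, 40, 48, 45]
[92, 87, 122, 177, 200, 158, 72, 41, 43, 43, 46, 44, 41, 42, 40, 39, 40, 38, 46, 62, 69, 73, 82, 90]
w5.png top row 86.0 bottom 106.0 slope 2.5192331613559634e-17 width [(92, np.int64(208), np.int64(312)), (98, np.int64(208), np.int64(312)), (104, np.int64(209), np.int64(311))]
[132, 134, 135, 131, 119, 108, 98, 86, 89, 89, 84, 84, 90, 86, 89, 87, 88, 89, 87, 86, 88, 87, 89, 89, 90, 82, 65, 75, 93, 117, 125, 129] [131, 129, 123, 116, 111, 81, 79, 88, 89, 89, 88, 91, 89, 87, 90, 88, 88, 88, 88, 91, 82, 66, 53, 55, 77, 87, 83, 90, 110, 125, 131, 134]
[234, 233, 236, 241, 214, 128, 65, 61, 63, 68, 78, 96, 109, 109, 110, 108, 108, 118, 160, 189, 205, 229, 236, 233]
```

View pics/w5.png

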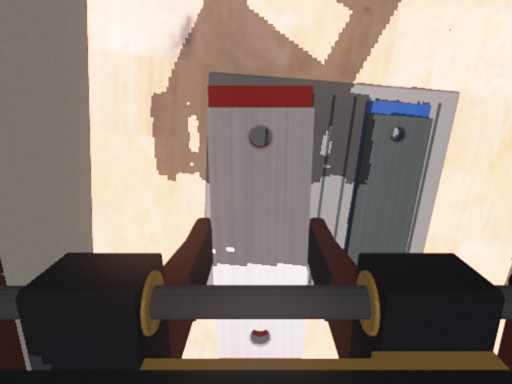

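The in-hand pose matches the coarse plate's within about half a pixel, so I'll bring the TCP back to the same spot over the pins.

```bash
echo '[{"sx":0.8,"sy":15},{"sx":1.2,"sy":28},{"sx":1.6,"sy":36},{"sx":1.6,"sy":36},{"sx":1.6,"sy":36}]' | python3 -m jog
echo '[{"sx":1.6,"sy":36},{"sx":1.6,"sy":36},{"sx":1.6,"sy":30},{"sx":1.4,"sy":25.5},{"drz":0.033}]' | python3 -m jog
echo '[{"drz":0.033},{"sz":15},{"sz":20},{"sz":10},{}]' | python3 -m jog
echo '[{},{},{}]' | python3 -m jog
python3 - <<'E'
from h import *
o=status.get_obs(); T=Ro.from_rotvec(o['orientation']).as_matrix(); print(o['ee_pos'],T.round(4).tolist(),T.T@(np.r_[461.0,24.0,25.6]-o['ee_pos']))
E
```

```text
t: 16.42
ee_pos: [480.0, -99.9, 105.5]
orientation: [0.179, -3.134, -0.002]
ft_force: [0.9, -0.1, -5.0]
width: 49.7
grasp_force: 30.0
t: 16.83
ee_pos: [458.3, 27.9, 105.6]
orientation: [0.134, -3.135, -0.001]
ft_force: [-0.2, -1.2, -5.2]
width: 49.5
grasp_force: 30.0
t: 17.25
ee_pos: [458.4, 24.3, 59.3]
orientation: [0.078, -3.135, -0.0]
ft_force: [-0.2, -0.4, -4.1]
width: 50.0
grasp_force: 30.0
t: 17.5
ee_pos: [461.5, 24.0, 62.4]
orientation: [-0.077, 3.14, 0.0]
ft_force: [1.4, -0.8, -4.9]
width: 50.1
grasp_force: 30.0
[461.53747655  23.98015568  62.3659253 ] [[-0.9988, -0.049, 0.001], [-0.049, 0.9988, 0.0001], [-0.001, 0.0, -1.0]] [ 0.57292537  0.04599769 36.76536657]
```

```bash
echo '[{"sz":8},{"sz":8},{"sz":4},{"sz":2},{}]' | python3 -m jog
echo '[{},{},{},{}]' | python3 -m jog
echo '[{}]' | python3 -m jog
```

```text
t: 17.92
ee_pos: [460.6, 23.9, 39.0]
orientation: [0.077, -3.139, 0.0]
ft_force: [0.1, 0.5, -5.5]
width: 49.7
grasp_force: 30.0
t: 18.25
ee_pos: [461.3, 24.0, 40.0]
orientation: [-0.077, 3.14, -0.0]
ft_force: [-0.0, 0.3, -4.6]
width: 49.9
grasp_force: 30.0
t: 18.33
ee_pos: [461.2, 24.0, 40.0]
orientation: [-0.077, 3.14, -0.0]
ft_force: [-0.1, 0.3, -4.1]
width: 49.8
grasp_force: 30.0
```

Settled at (461.1, 24.0), matching where the coarse plate came off. I lower it slowly and watch the force.

```bash
echo '[{"sz":2},{"sz":2},{"sz":1.5},{}]' | python3 -m jog
echo '[{"sz":2},{"sz":2},{"sz":2},{}]' | python3 -m jog
echo '[{"sz":1.2},{"sz":0.6},{},{}]' | python3 -m jog
```

```text
t: 18.67
ee_pos: [460.8, 23.9, 33.9]
orientation: [0.077, -3.14, 0.0]
ft_force: [-0.2, 0.1, -5.0]
width: 49.8
grasp_force: 30.0
t: 19.0
ee_pos: [460.8, 23.9, 27.9]
orientation: [0.077, -3.14, 0.0]
ft_force: [-0.0, -0.6, -5.1]
width: 49.6
grasp_force: 30.0
t: 19.33
ee_pos: [461.0, 24.0, 26.5]
orientation: [0.077, -3.141, -0.0]
ft_force: [-0.0, -0.2, -5.0]
width: 50.0
grasp_force: 30.0
```

```bash
echo '[{"sz":0.5},{"sz":0.3},{}]' | python3 -m jog
echo '[{"sz":0.4},{},{}]' | python3 -m jog
```

```text
t: 19.58
ee_pos: [461.2, 24.0, 26.0]
orientation: [-0.077, 3.14, -0.0]
ft_force: [-1.3, 0.3, 0.5]
width: 49.5
grasp_force: 30.0
t: 19.83
ee_pos: [461.2, 23.9, 25.9]
orientation: [-0.077, 3.14, -0.0]
ft_force: [-2.2, -0.7, 7.4]
width: 49.6
grasp_force: 30.0
```

It is seated: contact came at the expected height. I release, rise and check.

```bash
echo '[{},{},{}]' | python3 -m jog 66
echo '[{"sz":-10},{"sz":-30},{"sz":-40},{"sz":-40},{"sz":-35}]' | python3 -m jog
echo '[{"sx":-10,"sz":-20},{"sx":-5,"sz":-10},{},{},{}]' | python3 -m jog 28
python3 - <<'E'
from h import *
d=cap('wrist'); o=status.get_obs(); print(o['t'],o['ee_pos']); save(d,'w6.png'); P=pts(d)
T=Ro.from_rotvec(o['orientation']).as_matrix()
for x in (-70,-30,0,30,60):
  for y in (-18,18):
    w=np.array([460.8+x-.048*y,24.2+.048*x+y]); k=np.hypot(P[...,0]-w[0],P[...,1]-w[1])<5; print(x,y,k.sum(),np.median(P[k][:,2]).round(1) if k.any() else '')
Q=P.reshape(-1,3); s=(np.abs(Q[:,0]-580)<40)&(np.abs(Q[:,1]-40)<40)&(Q[:,2]>50)&(Q[:,2]<63); print('knob',s.sum(),Q[s].mean(0))
E
```

```text
t: 20.08
ee_pos: [461.5, 24.0, 25.4]
orientation: [-0.077, 3.14, 0.0]
ft_force: [0.2, -0.3, 0.4]
width: 64.8
grasp_force: 0.0
t: 20.5
ee_pos: [461.0, 24.0, 183.1]
orientation: [-0.077, 3.14, 0.0]
ft_force: [1.1, 0.3, -0.3]
width: 65.9
grasp_force: 0.0
t: 20.92
ee_pos: [474.9, 24.7, 209.5]
orientation: [0.077, -3.139, -0.0]
ft_force: [-0.3, 0.5, -0.6]
width: 36.3
grasp_force: 0.0
20.9667 [474.71092655  24.65922303 209.1386807 ]
-70 -18 78 35.6
-70 18 75 35.7
-30 -18 72 36.7
-30 18 73 36.8
0 -18 1445 262.8
0 18 1312 261.0
30 -18 65 36.6
30 18 64 36.6
60 -18 61 36.7
60 18 60 36.7
knob 162 [590.40148732  30.68028784  58.04989743]
```

View pics/w6.png

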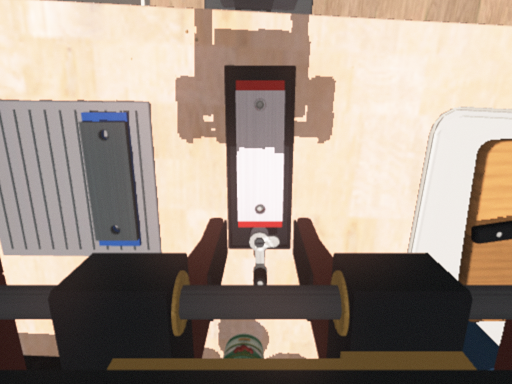

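The fine plate is level at z 36.7 all along, with both pins showing in its holes and the lever knob at (260,280). Now I fetch the lever.

```bash
echo '[{"sx":-20,"sz":10},{"sx":-35,"sz":10},{"sx":-35,"sz":10},{"sx":-29,"sy":0.2,"sz":20},{"sz":30}]' | python3 -m jog 28
echo '[{"sz":30},{"sz":25},{"sz":18},{"sz":10},{"sz":4}]' | python3 -m jog
echo '[{},{},{}]' | python3 -m jog
```

```text
t: 21.38
ee_pos: [601.2, 31.0, 130.4]
orientation: [-0.077, 3.133, 0.0]
ft_force: [0.9, 0.4, 0.8]
width: 28.1
grasp_force: 0.0
t: 21.8
ee_pos: [592.7, 30.7, 40.4]
orientation: [0.077, -3.136, 0.0]
ft_force: [-0.1, -0.3, 0.1]
width: 27.9
grasp_force: 0.0
t: 22.05
ee_pos: [595.7, 30.8, 44.4]
orientation: [-0.077, 3.139, -0.0]
ft_force: [0.7, -1.2, 0.7]
width: 28.1
grasp_force: 0.0
```

```bash
echo '[{"sx":0.8,"sz":2},{},{},{},{}]' | python3 -m jog 10
echo '[{"sy":2},{"sx":0.8,"sy":5.3},{"sx":1.4,"sy":5},{"sx":2.1,"sy":4.7},{"sx":2.7,"sy":4.3}]' | python3 -m jog
echo '[{"sx":3.3,"sy":3.9},{"sx":3.8,"sy":3.5},{"sx":4.2,"sy":2.9},{"sx":4.6,"sy":2.4},{"sx":4.9,"sy":1.6}]' | python3 -m jog
echo '[{"sx":5,"sy":1.1},{"sx":2.5,"sy":0.1},{"sx":2},{},{}]' | python3 -m jog
```

```text
t: 22.47
ee_pos: [594.5, 30.7, 41.8]
orientation: [-0.077, 3.14, -0.0]
ft_force: [-0.3, 0.1, 3.4]
width: 15.4
grasp_force: 30.0
t: 22.88
ee_pos: [586.3, 51.7, 41.7]
orientation: [-0.078, 3.14, -0.001]
ft_force: [-1.4, -3.5, 6.0]
width: 15.2
grasp_force: 30.0
t: 23.3
ee_pos: [565.2, 64.9, 41.8]
orientation: [-0.078, 3.139, -0.001]
ft_force: [1.1, -4.0, 4.7]
width: 15.4
grasp_force: 30.0
t: 23.72
ee_pos: [555.3, 65.9, 41.8]
orientation: [-0.077, 3.14, 0.0]
ft_force: [-0.4, -1.6, 7.4]
width: 15.1
grasp_force: 30.0
```

```bash
echo '[{"sx":1},{},{}]' | python3 -m jog
echo '[{"sx":1},{},{}]' | python3 -m jog
echo '[{"sx":1},{},{}]' | python3 -m jog
```

```text
t: 23.97
ee_pos: [554.7, 65.9, 41.8]
orientation: [-0.077, 3.139, 0.0]
ft_force: [1.4, -0.7, 6.2]
width: 14.9
grasp_force: 30.0
t: 24.22
ee_pos: [554.5, 65.8, 41.8]
orientation: [-0.077, 3.138, 0.001]
ft_force: [4.6, 0.3, 4.6]
width: 14.9
grasp_force: 30.0
t: 24.47
ee_pos: [554.3, 65.8, 41.9]
orientation: [-0.077, 3.136, 0.001]
ft_force: [6.4, 0.3, 3.8]
width: 15.1
grasp_force: 30.0
```

Force builds while the position holds, so the lever is on its stop. I release, retreat and check.

```bash
echo '[{},{},{}]' | python3 -m jog 28
echo '[{"sz":-15},{"sz":-30},{"sz":-35},{"sz":-35},{"sz":-30}]' | python3 -m jog
echo '[{"sx":20,"sy":-15,"sz":-15},{"sx":30,"sy":-15,"sz":-10},{"sx":30,"sy":-8},{},{}]' | python3 -m jog 88
python3 - <<'E'
from h import *
d=cap('wrist'); o=status.get_obs(); print(o['t'],o['ee_pos']); P=pts(d)
Q=P.reshape(-1,3); s=(np.abs(Q[:,0]-560)<40)&(np.abs(Q[:,1]-50)<40)&(Q[:,2]>50)&(Q[:,2]<63); print('knob',s.sum(),Q[s].mean(0))
save(d,'w7.png')
E
```

```text
t: 24.72
ee_pos: [550.2, 65.4, 40.5]
orientation: [0.077, -3.137, 0.0]
ft_force: [0.1, 0.6, -0.0]
width: 27.3
grasp_force: 0.0
t: 25.13
ee_pos: [550.9, 65.5, 187.6]
orientation: [0.077, -3.139, 0.0]
ft_force: [1.4, -0.0, -0.6]
width: 28.2
grasp_force: 0.0
t: 25.55
ee_pos: [472.1, 23.3, 211.0]
orientation: [0.076, -3.139, -0.0]
ft_force: [0.3, 0.6, 0.2]
width: 57.9
grasp_force: 0.0
25.6 [473.56206766  23.59179547 211.15305438]
knob 189 [552.17074437  65.4698225   58.55016322]
```

View pics/w7.png

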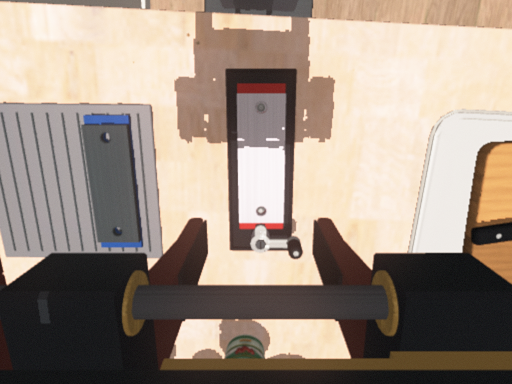

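The lever nose covers the red end at (261,230), the knob is square to the rail at (296,246), and both plates lie flat. I'm handing it in.

```bash
python3 -c "
from workcell import ticket; print(ticket.close_job())"
```

```text
the job is handed in; nothing more can be done
None
```

The plate change is done and handed in at about 26 s of the 72 s: the coarse plate lies face up on the mat's free half, and the fine plate sits fully down over both pins with the lock lever swung back to its stop over its end.

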